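# Build up the spacer, washer and bushing on the ratchet fixture's bolt

## Task

The ratchet fixture's swing arm stands over its upright bolt. Lift the pawl clear of the toothed wheel until the spring has turned the drum all the way back and swung the arm off the bolt, and drop the pawl back between the teeth. Then thread the parts onto the bolt one after the other, each fully seated: the tall plain spacer first, then the flat washer, then the bushing with its flange down.

Things in the scene. Friction and masses are not known exactly. Their poses are not given: they have to be found in the camera images.
- fixture: The ratchet fixture, fixed to the table: dark steel plate, 12 mm thick, x -45 to 45 mm, y -103 to 132 mm. Origin on the table under the drum's upright axis, z up. Bolt 100 mm to +y, pawl bracket (58 mm high) 85 mm to -y. Drum 40 mm across, up to 103 mm above the table; grey spring housing 60 mm across, 30 mm high; toothed wheel 73 mm across, at 40 to 50 mm height.
- swing_pad (a point): Centre of the round end pad (28 mm across, 11 mm thick, underside 86 mm above the table) of the swing arm, a flat steel bar 16 mm wide that the drum carries; the pad is 100 mm from the drum's axis.
- drum (a joint): Turn of the drum and its swing arm about the upright axis, rad, counter-clockwise from above. At about 1.5 (start) the pawl holds it, the arm's pad over the bolt. A spring of about 0.1 N m turns it back to 0 (its stop) in about 1 s once the pawl is lifted clear; at 0 the arm points along the fixture's +x, off the bolt.
- pawl (a joint): Lift of the pawl about its level hinge pin, rad: 0 = down, its nose between two teeth; the nose is clear of the wheel above 0.2; the stop is at 0.7. Only its own weight (80 g) holds it down: it falls back when let go.
- pawl_tab (a point): Top end of the pawl's upright tab, 87 mm above the table when down; pinch the tab from above. It is 10 mm thick (fixture's x), 18 mm wide (fixture's y) and stands 32 mm up from the pawl's bar (8 mm wide, 6 mm thick), which runs along the fixture's y from hinge to wheel. Lifted, the tab swings on an arc about the hinge, up and away from the drum.
- pawl_hinge (a point): Centre of the pawl's hinge pin, 52 mm above the table, 85 mm to the fixture's -y from the drum's axis; the pin runs along the fixture's x. With the pawl down the tab's point is 32 mm to +y of it and 35 mm above it.
- bolt_seat (a point): Foot of the bolt, on its axis: the top of the round seat (36 mm in diameter, 16 mm above the table) that the first part must rest on. The bolt is 12 mm in diameter.
- bolt_tip (a point): Top of the bolt, 66 mm above the seat (82 mm above the table); its last 10 mm taper to 4 mm diameter.
- spacer: The tall plain steel tube, loose: 28 mm outside, 17 mm hole, 26 mm high, standing on end; both ends alike. Origin at the centre of its underside, z along its hole.
- spacer_mid (a point): Centre of the spacer, 13 mm above its underside.
- washer: The flat steel washer, loose: 40 mm outside, 17 mm hole, 8 mm thick, lying flat; both sides alike. Origin at the centre of its underside, z along its hole.
- washer_mid (a point): Centre of the washer, 4 mm above its underside.
- bushing: The flanged steel bushing, loose, standing on its flange: flange 36 mm in diameter and 5 mm thick at the bottom, body 26 mm in diameter above it, 20 mm high in all, 17 mm hole. Origin at the centre of the flange's underside, z up along the hole.

How it is judged:
By the outcome, as a careful person would: the job done as asked, in the order asked, and still so for the second after the job is handed in, with the robot touching nothing.
It also fails if it takes over 72 s, if anything falls off the work surface, if the arm or the gripper's body presses on something with over 40 N, if the wrist force passes 120 N, or if a joint passes its speed limit or range.

## Robot

A 6-joint arm with a two-finger parallel gripper is mounted at the origin on a cart in front of the work surface, level with it; the furniture and walls round the work are solid. World frame = base frame: x ahead of the robot, y to its left, z up, the work surface at z = 0. Lengths are in m, angles in rad, forces in N, time in s.
With the tool pointing down it reaches from about 0.25 to 0.8 m from the base axis. Payload 3.9 kg.
Tool frame: the origin (TCP) lies on the centre line of the jaws, within the pads' length; the fingertips stand 14 mm ahead of it and the grasp point (between the pads) lies 5 mm behind it; z points along the fingers, y is the line along which they close (so a half turn about z gives the same grasp; the last joint's range is limited). The gripper opens to 85 mm and grips with 20 to 120 N. Pads are 22 mm wide; open, the fingers measure 114 mm over their backs; the gripper's body (76 mm by 85 mm) begins 54 mm behind the grasp point. The pads swing forward as they close: fully open they stand 13 mm farther back than shut.
Start: joints at [-1.324, 0.26, -0.138, 1.173, 0, 1.571], TCP at [0.128, -0.509, 0.245] pointing down, gripper open.
Joint ranges: [-2.78, 2.78], [-0.83, 1.72], [-1.28, 1.37], [-1.9, 2.12], [-1.57, 1.48], [-3.14, 3.14]. Speed limits (rad/s): [2.57, 2.57, 3.14, 3.14, 3.14, 3.14].

## Interface

Orientations are given as a unit quaternion [x, y, z, w].
In Python, from station import ctrl gives the robot as it stands.
- The arm moves only by the tool step_arm, never from a script. Its argument "commands" is a list of rows, each an object with "dp": the shift along the tool's x, y, z in cm, a list of three; "dr": the turn, a rotation vector about the tool's x, y, z in rad, a list of three; "grip": the opening, from 0 (shut) to 1 (fully open). In form: [{"dp": [tx, ty, tz], "dr": [wx, wy, wz], "grip": grip}, ...]. A call has 1 to 8 rows; each row shifts and turns the commanded pose from where the row before left it, along the tool's axes as they then stand; what a row does not reach is not made up. A row lasts 1/10 s, in which the tool goes at most 50 mm and 8.59 degrees, less where a joint would pass 70% of its speed; a pose out of reach is approached as far as the arm can. A call is refused whole if a number of a shift passes 5 or a number of a turn 0.15, either way. A call with a gripper value outside its range is refused whole. The fingers move at their own pace and stop on an object; "grip_force" is the grip in N (left out, the last holds). Time passes only in rows, so rows that do not move let the fingers close. It gives the time, the measured TCP pose, the force, the opening and the grip force at its end, in the units of the state.
- ctrl.state(): the state, without advancing time (a new reading comes with each control period).
- ctrl.capture(name): name is "scene" or "top" or "wrist"; returns (picture, depth): 420x560x3 uint8, red, green, blue; 420x560 float32, m along the optical axis (not along the pixel's ray), 0 where there is no reading.
- ctrl.camera_info(name): a dict with "fovy" (degrees; the focal length in pixels is half the picture's height over the tangent of half this angle, whatever the lens; pixels are square), "cx", "cy" (the principal point, pixels), "rvec" (rotation vector, rad) and "tvec" (3), from world to camera coordinates, as OpenCV has them. Camera axes: x right, y down, z forward; pixel columns grow to the right and rows downward; lengths in m; the calibration is good to about 2 mm. A picture is of the moment at which its call begins: read the wrist's pose just before it. camera_info takes no time and is no camera call; for the wrist camera it gives the pose at the moment of the call.
- ctrl.job_done(): hands the job in; it is judged then, once.
Trained networks look in the newest picture that a camera, given by its name, has taken for a name from the list of things; names that differ only in an ending like _2 or _b are one class to them, and where a whole thing is asked for, a point or a joint stands for the part that bears it (a point fixed in the world has none). Each returns a list of dicts, best first, with "score" (0 to 1); they miss things now and then, are a little off and sometimes report something else, mostly with a low value. They report only what shows in the picture. A call takes as long as a camera call.
- ctrl.find_in(label, camera): "rect" ([centre column, centre row, width, height] as shares, 0 to 1, of the picture: columns of its width, rows of its height, round what is visible of it).
The state is a dict: "time": time; "joints": joint angles; "joint_velocities": joint speeds; "effort": joint torques, N m; "tool_pos": TCP position; "tool_rot": TCP orientation; "force": force on the tool from outside, world axes, zero at the start; "torque": the same for the moment, N m; "width": finger opening in m; "finger_force": force on a finger pad.
Only numpy, scipy, OpenCV 4.12 (cv2) and the standard library are available. Lean on these libraries where they do the work, as an engineer would, in place of code of your own. Each camera call takes 0.05 s, during which the arm holds its last target. There are 200 camera calls.

## Working session

There is one attempt and no reset: what is moved stays moved. The work goes in short steps, Python scripts to look and compute and a tool call to move; the robot and the scene stay as the last step left them, time stands still between calls to the robot, and variables do not carry over. Pictures are saved under pics/ and viewed, at most 10 in all, crops included, and the job is handed in when it is done.

Besides the shell and the picture viewer there is one more tool, called after "Request:" as name(argument=value, ...) on one line, values as JSON. step_arm: Moves the arm, as the interface text tells. Its arguments: {"type":"object","properties":{"commands":{"type":"array","items":{"type":"object","properties":{"dp":{"type":"array","items":{"type":"number"}},"dr":{"type":"array","items":{"type":"number"}},"grip":{"type":"number"}}}},"grip_force":{"type":"number"}},"required":["commands"]}

```bash
mkdir -p pics; ls
cat > h.py <<'E'
import numpy as np,cv2
from station import ctrl
from scipy.spatial.transform import Rotation as R
def cam(n):
    i=ctrl.camera_info(n); f=210/np.tan(np.radians(i['fovy'])/2)
    return f,i['cx'],i['cy'],R.from_rotvec(np.ravel(i['rvec'])).as_matrix(),np.ravel(i['tvec'])
def cloud(n,d,c=None):
    f,cx,cy,Rm,t=c or cam(n)
    v,u=np.mgrid[:420,:560]
    P=np.stack([(u-cx)*d/f,(v-cy)*d/f,d],-1)
    return (P-t)@Rm   # world
def onz(n,u,v,z,c=None):
    f,cx,cy,Rm,t=c or cam(n)
    r=np.array([(u-cx)/f,(v-cy)/f,1])@Rm; o=-t@Rm
    return o+r*(z-o[2])/r[2]
def save(n,p): cv2.imwrite('pics/'+n+'.png',p[:,:,::-1])
E
python3 - <<'E'
from h import *
for n in ['top','scene']:
    p,d=ctrl.capture(n); save(n+'0',p); np.save(n+'0.npy',d)
    W=cloud(n,d); print(n,cam(n)[0],-cam(n)[4]@cam(n)[3])
    for l in ['fixture','spacer','washer','bushing','swing_pad','pawl_tab','bolt_seat']:
        for r in ctrl.find_in(l,n)[:2]:
            c=r['rect'];u,v=c[0]*560,c[1]*420
            print(l,round(r['score'],2),np.round([u,v,c[2]*560,c[3]*420]),np.round(W[int(v),int(u)],3))
print(ctrl.state())
E
```

```text
pics
top 457.4665554107293 [0.27092133 0.01408535 1.56562468]
fixture 0.75 [296. 221.  67.  36.] [ 0.459 -0.011  0.091]
spacer 0.56 [386. 218.  10.  13.] [ 0.492 -0.318 -0.   ]
bushing 0.45 [216. 210.  10.  12.] [0.503 0.266 0.001]
swing_pad 0.97 [288. 218.  49.  19.] [0.468 0.016 0.093]
pawl_tab 0.36 [318. 213.  14.   6.] [ 0.502 -0.083  0.011]
bolt_seat 0.81 [296. 222.  73.  35.] [ 0.46  -0.007  0.081]
scene 474.93235190600507 [-0.1139289   0.95326566  0.85768645]
fixture 0.57 [302. 237.  54.  66.] [0.471 0.009 0.03 ]
spacer 0.53 [213. 324.  14.  16.] [0.466 0.408 0.027]
bushing 0.53 [238. 290.  18.  12.] [0.495 0.277 0.017]
swing_pad 0.58 [303. 223.  31.  29.] [0.465 0.02  0.089]
bolt_seat 0.95 [304. 237.  55.  61.] [0.47  0.005 0.032]
bolt_seat 0.28 [211. 323.  12.  17.] [0.482 0.398 0.012]
{'time': 0.8, 'joints': array([-1.32401612e+00,  2.59971558e-01, -1.38084311e-01,  1.17272858e+00,
        1.25592591e-05,  1.57080089e+00]), 'joint_velocities': array([-3.39584121e-04, -1.50825015e-03, -5.74673865e-04, -8.60683881e-05,
        1.52509977e-04, -1.50881005e-03]), 'effort': array([ 1.84551841e-04, -4.05553293e+01,  2.54224223e+01,  8.69138967e-04,
        6.53059806e-05,  4.50843842e-06]), 'tool_pos': array([ 0.12824886, -0.50908001,  0.24532519]), 'tool_rot': array([9.92397376e-01, 1.23074972e-01, 6.96308783e-06, 5.12284056e-06]), 'force': array([ 0.1271487 , -0.05914454, -0.39616478]), 'torque': array([-0.0311697 ,  0.05266148,  0.01722685]), 'finger_force': 0.0, 'width': 0.08542747505963713}
```

Run:
```python
import cv2
a=cv2.imread('pics/top0.png')[150:290,180:420];b=cv2.imread('pics/scene0.png')[170:370,170:370]
import numpy as np
a=cv2.resize(a,(800,467));cv2.imwrite('pics/a.png',a)
cv2.imwrite('pics/b.png',cv2.resize(b,(600,600)))
```

```text
(no output)
```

View pics/a.png

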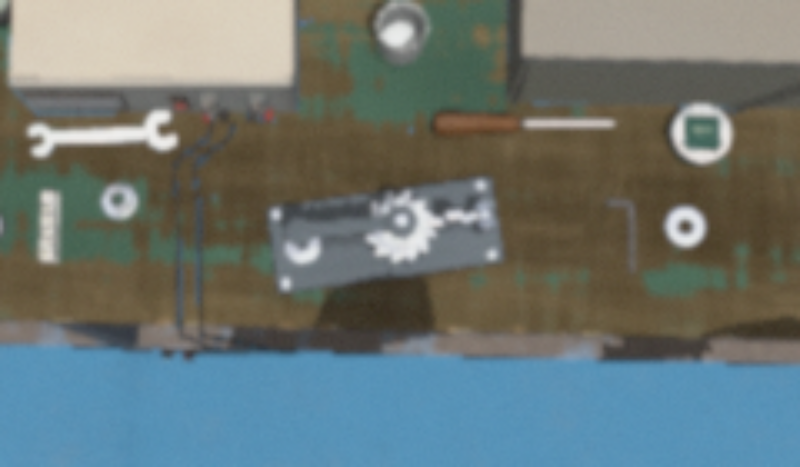

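View pics/b.png

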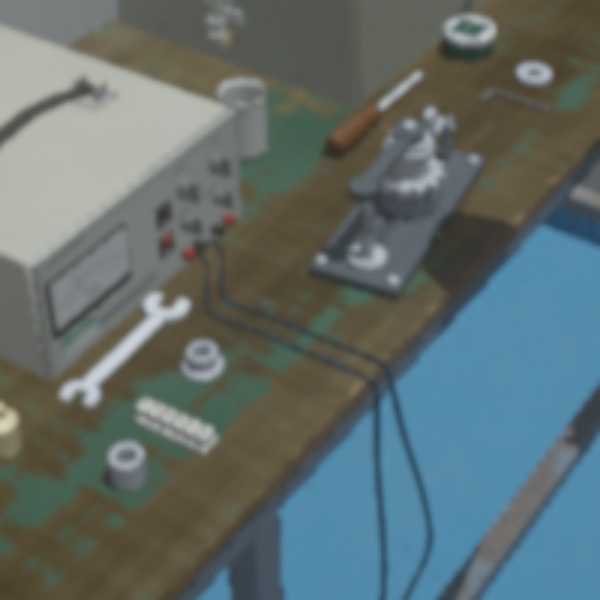

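Top view (blurred): fixture is centred near px (296,221), turned about 8° CCW, bolt to the left (+y). Bushing is near (215,210), washer (385,218), spacer at the left edge (178,217). Next I refine with depth.

Run:
```python
from h import *
for n in ['top','scene']:
    W=cloud(n,np.load(n+'0.npy')); 
    X=W.reshape(-1,3)
    m=(X[:,0]>.3)&(X[:,0]<.6)&(abs(X[:,1])<.2)
    Q=X[m]; tab=Q[(abs(Q[:,2])<.006)]; print(n,'table z',np.median(tab[:,2]))
    P=Q[(Q[:,2]>.007)&(Q[:,2]<.017)]
    M=np.zeros((400,500),np.uint8)
    ij=np.round((P[:,:2]-[.3,-.25])*1000).astype(int); M[ij[:,0],ij[:,1]]=255
    M=cv2.morphologyEx(M,cv2.MORPH_CLOSE,np.ones((9,9)))
    k,l,s,_=cv2.connectedComponentsWithStats(M); b=1+np.argmax(s[1:,4])
    c=np.argwhere(l==b).astype(np.float32); r=cv2.minAreaRect(c); print('plate',np.array(r[0])/1000+[.3,-.25],r[1:],len(P))
    for lo,hi,nm in [(.094,.12,'drumtop'),(.084,.092,'tabtop'),(.092,.1,'armtop'),(.036,.055,'wheel')]:
        q=Q[(Q[:,2]>lo)&(Q[:,2]<hi)]; print(nm,len(q),np.round(q.mean(0),4),np.round(q.min(0),3),np.round(q.max(0),3))
    for nm,g in dict(spacer=(.475,.405),bushing=(.503,.266),washer=(.492,-.318)).items():
        q=X[(np.hypot(X[:,0]-g[0],X[:,1]-g[1])<.045)&(X[:,2]>.005)]
        if len(q): print(nm,len(q),np.round(np.median(q,0),4),np.round(q.min(0),4),np.round(q.max(0),4))
```

```text
top table z -0.0005588837961624636
plate [ 0.47195787 -0.00755862] ((90.78170013427734, 239.15797424316406), 9.302054405212402) 1169
drumtop 302 [0.5164 0.0686 0.101 ] [ 0.449 -0.039  0.094] [0.6  0.2  0.12]
tabtop 75 [0.4968 0.0189 0.0888] [ 0.451 -0.082  0.084] [0.599 0.197 0.092]
armtop 219 [0.4825 0.041  0.0963] [ 0.45  -0.039  0.092] [0.599 0.2   0.1  ]
wheel 190 [ 0.495  -0.0037  0.0488] [ 0.439 -0.118  0.036] [0.598 0.191 0.055]
spacer 77 [0.4723 0.3986 0.0173] [0.4321 0.3603 0.0051] [0.5161 0.4465 0.0299]
bushing 62 [0.5    0.2658 0.0097] [0.4604 0.2264 0.005 ] [0.5367 0.3061 0.0249]
washer 102 [ 0.4852 -0.3178  0.0074] [ 0.4563 -0.3577  0.0051] [ 0.5298 -0.2862  0.0159]
scene table z -0.0004350003767514903
plate [ 0.4740668  -0.00585269] ((91.72550201416016, 236.7242889404297), 9.29330825805664) 1068
drumtop 359 [0.5306 0.0911 0.1011] [ 0.451 -0.036  0.094] [0.6  0.2  0.12]
tabtop 98 [0.5099 0.0589 0.0881] [ 0.451 -0.078  0.084] [0.6   0.199 0.092]
armtop 245 [0.4958 0.0584 0.0962] [ 0.451 -0.036  0.092] [0.6   0.199 0.1  ]
wheel 283 [0.4947 0.0271 0.0474] [ 0.443 -0.112  0.036] [0.6   0.198 0.055]
spacer 147 [0.4703 0.403  0.0202] [0.4594 0.3875 0.0053] [0.4859 0.415  0.0296]
bushing 102 [0.5006 0.272  0.0148] [0.4849 0.2575 0.0052] [0.5158 0.2866 0.025 ]
washer 55 [ 0.4901 -0.315   0.0074] [ 0.4523 -0.3319  0.0052] [ 0.5097 -0.2927  0.0118]
```

Request:
step_arm(commands=[{"dp":[3.76,-2.8,0],"dr":[0,0,0],"grip":1},{"dp":[3.76,-2.8,0],"dr":[0,0,0],"grip":1},{"dp":[3.76,-2.8,0],"dr":[0,0,0],"grip":1},{"dp":[3.76,-2.8,0],"dr":[0,0,0],"grip":1},{"dp":[3.76,-2.8,0],"dr":[0,0,0],"grip":1},{"dp":[3.76,-2.8,0],"dr":[0,0,0],"grip":1},{"dp":[3.76,-2.8,0],"dr":[0,0,0],"grip":1},{"dp":[3.76,-2.8,0],"dr":[0,0,0],"grip":1}], grip_force=30)

```text
time: 1.6
tool_pos: [0.3662, -0.2168, 0.2456]
tool_rot: [0.992, 0.123, 0.0, 0.0]
force: [0.7, -0.8, -0.0]
width: 0.0854
finger_force: 0.0
```

Request:
step_arm(commands=[{"dp":[3.76,-2.8,0],"dr":[0,0,0],"grip":1},{"dp":[3.76,-2.8,0],"dr":[0,0,0],"grip":1},{"dp":[3.76,-2.8,0],"dr":[0,0,0],"grip":1},{"dp":[0,0,0],"dr":[0,0,-0.15],"grip":1},{"dp":[0,0,0],"dr":[0,0,-0.15],"grip":1},{"dp":[0,0,0],"dr":[0,0,-0.15],"grip":1},{"dp":[0,0,0],"dr":[0,0,-0.15],"grip":1},{"dp":[0,0,0],"dr":[0,0,-0.15],"grip":1}])

```text
time: 2.4
tool_pos: [0.4542, -0.1092, 0.2454]
tool_rot: [0.877, 0.481, 0.0, 0.0]
force: [-0.4, 0.3, -1.5]
width: 0.0852
finger_force: 0.0
```

Request:
step_arm(commands=[{"dp":[0,0,0],"dr":[0,0,-0.15],"grip":1},{"dp":[0,0,0],"dr":[0,0,-0.15],"grip":1},{"dp":[0,0,0],"dr":[0,0,-0.15],"grip":1},{"dp":[0,0,0],"dr":[0,0,-0.15],"grip":1},{"dp":[0,0,0],"dr":[0,0,-0.14],"grip":1},{"dp":[0,0,0],"dr":[0,0,0],"grip":1}])

```text
time: 3.0
tool_pos: [0.4541, -0.1094, 0.2454]
tool_rot: [0.646, 0.763, 0.0, 0.0]
force: [0.1, 0.5, 1.2]
width: 0.0855
finger_force: 0.0
```

```bash
cat >> h.py <<'E'
def pose():
    s=ctrl.state(); return np.array(s['tool_pos']),R.from_quat(s['tool_rot']).as_matrix(),s
def to(target,a=None):
    p,M,s=pose(); d=M.T@(np.array(target)-p)*100
    print('t',s['time'],'pos',p.round(4),'tool dp cm',d.round(2),'yaw a deg',np.degrees(np.arctan2(M[1,0],M[0,0])).round(2))
def wrist(name):
    c=cam('wrist'); p,d=ctrl.capture('wrist'); save(name,p); np.save(name+'.npy',d); return p,d,cloud('wrist',d,c)
E
python3 - <<'E'
from h import *
p,d,W=wrist('w1'); np.save('W1.npy',W)
for l in ['pawl_tab','swing_pad','pawl_hinge','bolt_seat']:
    for r in ctrl.find_in(l,'wrist')[:2]:
        c=r['rect'];u,v=c[0]*560,c[1]*420; print(l,round(r['score'],2),np.round([u,v,c[2]*560,c[3]*420]),W[int(min(v,419)),int(min(u,559))].round(4))
X=W.reshape(-1,3); X=X[d.ravel()>0]
Rz=np.array([[np.cos(.1623),np.sin(.1623)],[-np.sin(.1623),np.cos(.1623)]])
F=(X[:,:2]-[.4753,-.0208])@Rz.T
for lo,hi,bx in [(.081,.092,(-30,30,-90,-35)),(.1,.108,(-30,30,-35,35)),(.092,.1,(-20,40,40,130)),(.055,.062,(-40,40,-110,-70)),(.008,.016,(-60,60,-120,-70)),(.045,.053,(-45,45,-45,45))]:
    b=np.array(bx)/1000
    q=(X[:,2]>lo)&(X[:,2]<hi)&(F[:,0]>b[0])&(F[:,0]<b[1])&(F[:,1]>b[2])&(F[:,1]<b[3])
    f=F[q]*1000
    if len(f)>5: print(lo,len(f),'mean',f.mean(0).round(1),'p2-98',np.percentile(f,[2,98],0).round(1).tolist(),np.median(X[q,2]).round(4))
to([.4839,-.0731,.085])
print(ctrl.state()['joints'])
E
```

```text
pawl_tab 0.68 [325. 160.  16.  65.] [ 0.4829 -0.0724  0.0868]
swing_pad 0.63 [325.  69.  70. 138.] [4.67e-01 1.00e-04 9.43e-02]
swing_pad 0.25 [288. 328.  29.  24.] [ 4.939e-01 -3.239e-01  1.000e-04]
pawl_hinge 0.62 [322. 100.  89. 196.] [ 0.4697 -0.0228  0.0975]
bolt_seat 0.91 [323.  99.  93. 191.] [ 0.4705 -0.0227  0.0976]
0.081 211 mean [  1.9 -54.5] p2-98 [[-2.4, -63.1], [6.8, -46.5]] 0.0863
0.1 186 mean [ 1.9 -2.2] p2-98 [[-3.2, -7.3], [7.2, 2.9]] 0.1028
0.092 914 mean [ 3.9 54.4] p2-98 [[-3.7, 40.4], [11.7, 67.9]] 0.0957
0.055 344 mean [  2.2 -85.6] p2-98 [[-9.3, -94.9], [13.6, -71.9]] 0.0586
0.008 1680 mean [  0.2 -85.9] p2-98 [[-41.0, -104.5], [45.5, -70.4]] 0.0117
0.045 1282 mean [-6.5 -2.6] p2-98 [[-30.8, -34.9], [34.9, 29.7]] 0.0497
t 3.25 pos [ 0.454  -0.1094  0.2453] tool dp cm [ 3.09  3.54 16.03] yaw a deg 99.42
[-2.36396646e-01  1.61070881e-01 -2.68067887e-01  1.14171034e+00
  2.55135670e-05  1.16994288e+00]
```

View pics/w1.png

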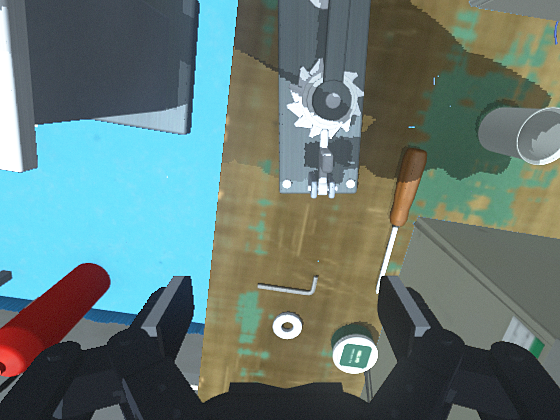

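Request:
step_arm(commands=[{"dp":[0.98,1.24,2],"grip":0.4},{"dp":[0.98,1.24,3],"grip":0.4},{"dp":[0.98,1.25,3],"grip":0.4},{"dp":[0,0,3],"grip":0.4},{"dp":[0,0,3],"grip":0.4},{"dp":[0,0,2],"grip":0.4},{"dp":[0,0,1],"grip":0.4},{"dp":[0,0,0],"grip":0.4}])

```text
invalid input
```

Request:
step_arm(commands=[{"dp":[0,0,0],"grip":0},{"dp":[0,0,0],"grip":0},{"dp":[0,0,0],"grip":0},{"dp":[0,0,0],"grip":0}])

```text
invalid input
```

dr is required.

Request:
step_arm(commands=[{"dp":[0.98,1.24,2],"dr":[0,0,0],"grip":0.4},{"dp":[0.98,1.24,3],"dr":[0,0,0],"grip":0.4},{"dp":[0.98,1.25,3],"dr":[0,0,0],"grip":0.4},{"dp":[0,0,3],"dr":[0,0,0],"grip":0.4},{"dp":[0,0,3],"dr":[0,0,0],"grip":0.4},{"dp":[0,0,2],"dr":[0,0,0],"grip":0.4},{"dp":[0,0,1],"dr":[0,0,0],"grip":0.4},{"dp":[0,0,0],"dr":[0,0,0],"grip":0.4}])

```text
time: 4.05
tool_pos: [0.485, -0.0741, 0.0742]
tool_rot: [0.646, 0.763, -0.001, -0.001]
force: [-0.4, -0.5, -0.2]
width: 0.0341
finger_force: 0.0
```

Request:
step_arm(commands=[{"dp":[0,0,0],"dr":[0,0,0],"grip":0},{"dp":[0,0,0],"dr":[0,0,0],"grip":0},{"dp":[0,0,0],"dr":[0,0,0],"grip":0},{"dp":[0,0,0],"dr":[0,0,0],"grip":0}])

```text
time: 4.45
tool_pos: [0.4861, -0.0745, 0.0764]
tool_rot: [0.646, 0.763, -0.0, 0.001]
force: [-3.5, -1.2, 6.5]
width: 0.0094
finger_force: 35.2
```

Request:
step_arm(commands=[{"dp":[-0.25,0,-0.31],"dr":[0,0.1,0],"grip":0},{"dp":[-0.25,0,-0.31],"dr":[0,0.1,0],"grip":0},{"dp":[-0.25,0,-0.31],"dr":[0,0.1,0],"grip":0},{"dp":[-0.25,0,-0.31],"dr":[0,0.1,0],"grip":0},{"dp":[0,0,0],"dr":[0,0,0],"grip":0},{"dp":[0,0,0],"dr":[0,0,0],"grip":0},{"dp":[0,0,0],"dr":[0,0,0],"grip":0},{"dp":[0,0,0],"dr":[0,0,0],"grip":0}])

```text
time: 5.25
tool_pos: [0.4881, -0.086, 0.0868]
tool_rot: [0.633, 0.748, 0.128, -0.151]
force: [-2.7, 0.3, 5.1]
width: 0.0092
finger_force: 35.1
```

Request:
step_arm(commands=[{"dp":[0,0,0],"dr":[0,0,0],"grip":0},{"dp":[0,0,0],"dr":[0,0,0],"grip":0},{"dp":[0,0,0],"dr":[0,0,0],"grip":0},{"dp":[0,0,0],"dr":[0,0,0],"grip":0},{"dp":[0,0,0],"dr":[0,0,0],"grip":0},{"dp":[0,0,0],"dr":[0,0,0],"grip":0},{"dp":[0,0,0],"dr":[0,0,0],"grip":0},{"dp":[0,0,0],"dr":[0,0,0],"grip":0}])

```text
time: 6.05
tool_pos: [0.4881, -0.086, 0.0868]
tool_rot: [0.633, 0.748, 0.128, -0.151]
force: [-2.0, -0.2, 5.3]
width: 0.0094
finger_force: 35.1
```

Run:
```python
from h import *
p,d=ctrl.capture('scene'); X=cloud('scene',d).reshape(-1,3)
Rz=np.array([[np.cos(.1623),np.sin(.1623)],[-np.sin(.1623),np.cos(.1623)]])
F=(X[:,:2]-[.4775,-.0224])@Rz.T*1000
for nm,s in [('arm +y',(abs(F[:,0])<15)&(F[:,1]>50)&(F[:,1]<120)),('arm +x',(abs(F[:,1])<15)&(F[:,0]>50)&(F[:,0]<120))]:
    s=s&(X[:,2]>.09)&(X[:,2]<.1); print(nm,s.sum(), F[s].mean(0))
c=p[170:290,230:390]; save('s2',cv2.resize(c,(640,480)))
print(ctrl.state()['force'],ctrl.state()['width'])
```

```text
arm +y 0 [nan nan]
arm +x 96 [82.73099266  3.44188962]
[-2.65280243 -1.08836425  4.87231496] 0.009230678040021157<stdin>:6: RuntimeWarning: Mean of empty slice.
  ret = um.true_divide(
```

View pics/s2.png

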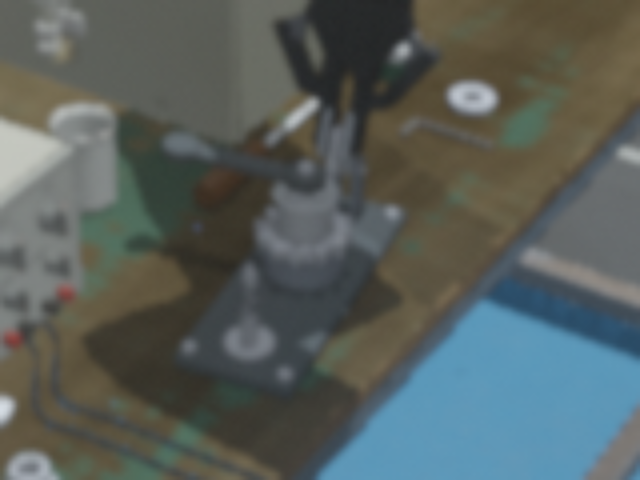

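Request:
step_arm(commands=[{"dp":[0.218,0,0.333],"dr":[0,-0.1,0],"grip":0},{"dp":[0.218,0,0.333],"dr":[0,-0.1,0],"grip":0},{"dp":[0.218,0,0.333],"dr":[0,-0.1,0],"grip":0},{"dp":[0.218,0,0.3],"dr":[0,-0.1,0],"grip":0},{"dp":[0,0,0],"dr":[0,0,0],"grip":0},{"dp":[0,0,0],"dr":[0,0,0],"grip":0.4},{"dp":[0,0,0],"dr":[0,0,0],"grip":0.4},{"dp":[0,0,0],"dr":[0,0,0],"grip":0.4}])

```text
time: 6.9
tool_pos: [0.4866, -0.0744, 0.0758]
tool_rot: [0.646, 0.763, 0.001, 0.0]
force: [-1.2, 1.1, -0.6]
width: 0.0342
finger_force: 0.0
```

Request:
step_arm(commands=[{"dp":[0,0,-1],"dr":[0,0,0],"grip":0.4},{"dp":[0,0,-3],"dr":[0,0,0],"grip":0.4},{"dp":[0,0,-4],"dr":[0,0,0],"grip":0.4},{"dp":[0,0,-4],"dr":[0,0,0],"grip":0.7},{"dp":[-2,0,-4],"dr":[0,0,0],"grip":1},{"dp":[-2,0,0],"dr":[0,0,0],"grip":1},{"dp":[0,0,0],"dr":[0,0,0],"grip":1}])

```text
time: 7.6
tool_pos: [0.4944, -0.1158, 0.238]
tool_rot: [0.647, 0.762, 0.001, 0.002]
force: [-0.8, 1.2, 0.5]
width: 0.0853
finger_force: 0.0
```

Run:
```python
from h import *
p,d,W=wrist('w2'); X=W.reshape(-1,3); X=X[d.ravel()>0]
Rz=np.array([[np.cos(.1623),np.sin(.1623)],[-np.sin(.1623),np.cos(.1623)]])
F=(X[:,:2]-[.4775,-.0224])@Rz.T
for lo,hi,bx in [(.081,.11,(-15,15,-95,-35)),(.1,.108,(-30,30,-35,35)),(.09,.1,(40,130,-30,30)),(.07,.09,(-15,15,80,120))]:
    b=np.array(bx)/1000
    q=(X[:,2]>lo)&(X[:,2]<hi)&(F[:,0]>b[0])&(F[:,0]<b[1])&(F[:,1]>b[2])&(F[:,1]<b[3])
    f=F[q]*1000
    if len(f)>3: print(lo,len(f),'mean',f.mean(0).round(1),'p2-98',np.percentile(f,[2,98],0).round(1).tolist(),np.median(X[q,2]).round(4))
v,u=[x.ravel()[d.ravel()>0] for x in np.mgrid[:420,:560]]
q=(np.hypot(F[:,0],F[:,1]-.1)<.025)
print('bolt area px',u[q].min() if q.any() else None,u[q].max() if q.any() else None,v[q].min() if q.any() else None, q.sum())
to([.471,.403,.24])
```

```text
0.081 225 mean [  0.5 -52.6] p2-98 [[-3.8, -61.5], [4.8, -44.5]] 0.0862
0.1 199 mean [ 0.2 -0.2] p2-98 [[-4.7, -5.2], [5.1, 4.8]] 0.1026
0.09 2415 mean [79.6 -0.1] p2-98 [[41.8, -11.6], [110.7, 11.4]] 0.0962
bolt area px 282 282 0 1
t 7.65 pos [ 0.4931 -0.1146  0.2367] tool dp cm [51.43  6.26 -0.33] yaw a deg 99.38
```

View pics/w2.png

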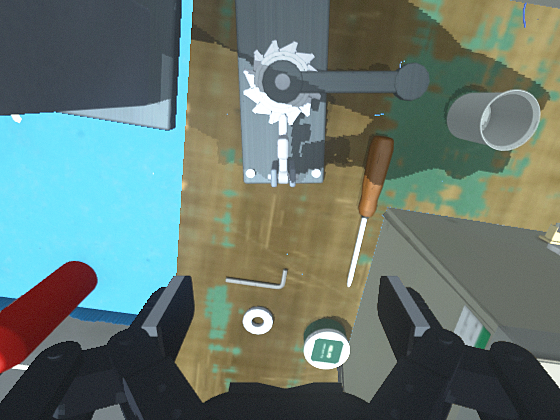

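Run:
```python
from h import *
X=cloud('top',np.load('top0.npy')).reshape(-1,3)
q=X[(X[:,1]>.1)&(X[:,1]<.5)&(X[:,2]>.04)&(X[:,0]>.3)]
for lo in np.arange(.1,.5,.05):
    s=q[(q[:,1]>lo)&(q[:,1]<lo+.05)]
    if len(s): print(lo.round(2),np.percentile(s[:,0],2).round(3),s[:,2].max().round(3))
p,M,s=pose(); f,cx,cy,Rm,t=cam('wrist'); print('cam in tool',M.T@(-t@Rm-p), 'axis',M.T@Rm[2])
```

```text
0.1 0.596 0.351
0.15 0.593 0.347
0.2 0.594 0.347
0.25 0.587 0.347
0.3 0.586 0.347
0.35 0.611 0.346
0.4 1.073 0.341
0.45 1.07 0.343
cam in tool [ 8.43387299e-02  9.98406156e-05 -1.28357339e-01] axis [-3.27970762e-01  4.13532564e-04  9.44687784e-01]
```

Request:
step_arm(commands=[{"dp":[4.3,0.6,0],"dr":[0,0,0],"grip":1},{"dp":[4.3,0.6,0],"dr":[0,0,0],"grip":1},{"dp":[4.3,0.6,0],"dr":[0,0,0],"grip":1},{"dp":[4.3,0.6,0],"dr":[0,0,0],"grip":1},{"dp":[4.3,0.6,0],"dr":[0,0,0],"grip":1},{"dp":[4.3,0.6,0],"dr":[0,0,0],"grip":1},{"dp":[4.3,0.6,0],"dr":[0,0,0],"grip":1},{"dp":[0,0,0],"dr":[0,0,0],"grip":1}])

```text
time: 8.45
tool_pos: [0.483, 0.195, 0.2347]
tool_rot: [0.643, 0.765, 0.0, -0.001]
force: [0.3, -0.6, -0.9]
width: 0.0853
finger_force: 0.0
```

Request:
step_arm(commands=[{"dp":[4,0.5,0],"dr":[0,0,0],"grip":1},{"dp":[4,0.5,0],"dr":[0,0,0],"grip":1},{"dp":[4,0.5,0],"dr":[0,0,0],"grip":1},{"dp":[4,0.5,1],"dr":[0,0,0],"grip":1},{"dp":[0,0,0],"dr":[0,0,0],"grip":1},{"dp":[0,0,0],"dr":[0,0,0],"grip":1}])

```text
time: 9.05
tool_pos: [0.4764, 0.351, 0.2243]
tool_rot: [0.645, 0.764, -0.002, -0.0]
force: [0.9, -0.6, 0.4]
width: 0.0855
finger_force: 0.0
```

```bash
cat >> h.py <<'E'
def ring(name,g,ztop,rad,zt=.004):
    p,d,W=wrist(name); X=W.reshape(-1,3)[d.ravel()>0]
    for _ in range(3):
        q=X[(np.hypot(X[:,0]-g[0],X[:,1]-g[1])<rad+.008)&(abs(X[:,2]-ztop)<zt)]
        if len(q)<10: print('few',len(q)); return g
        (a,b),r=cv2.minEnclosingCircle((q[:,:2]*1000).astype(np.float32)); g=(a/1000,b/1000)
    m=(np.percentile(q,1,0)+np.percentile(q,99,0))/2
    print(name,'circle',np.round(g,4),'r mm',round(r,1),'mid',m.round(4),'mean',q.mean(0).round(4),len(q)); return g
E
python3 - <<'E'
from h import *
g=ring('w3',(.471,.403),.026,.014); to([*g,.1])
for r in ctrl.find_in('spacer','wrist')[:2]: print(r['score'],np.array(r['rect'])*[560,420,560,420])
E
```

```text
w3 circle [0.4743 0.3989] r mm 13.8 mid [0.4741 0.3992 0.0253] mean [0.4742 0.3993 0.0255] 396
t 9.1 pos [0.4767 0.3503 0.2248] tool dp cm [ 4.85  0.59 12.47] yaw a deg 99.52
0.94 [291.872 135.912  26.88   31.416]
```

Request:
step_arm(commands=[{"dp":[2.45,0.3,3],"dr":[0,0,0],"grip":1},{"dp":[2.4,0.3,4],"dr":[0,0,0],"grip":1},{"dp":[0,0,4],"dr":[0,0,0],"grip":0.7},{"dp":[0,0,4],"dr":[0,0,0],"grip":0.7},{"dp":[0,0,3],"dr":[0,0,0],"grip":0.7},{"dp":[0,0,2],"dr":[0,0,0],"grip":0.7},{"dp":[0,0,0.7],"dr":[0,0,0],"grip":0.7},{"dp":[0,0,0],"dr":[0,0,0],"grip":0.7}])

```text
time: 9.95
tool_pos: [0.4753, 0.3984, 0.0182]
tool_rot: [0.647, 0.763, -0.001, -0.0]
force: [0.0, -0.1, -0.3]
width: 0.0598
finger_force: 0.0
```

Request:
step_arm(commands=[{"dp":[0,0,0],"dr":[0,0,0],"grip":0},{"dp":[0,0,0],"dr":[0,0,0],"grip":0},{"dp":[0,0,0],"dr":[0,0,0],"grip":0},{"dp":[0,0,0],"dr":[0,0,0],"grip":0}])

```text
time: 10.35
tool_pos: [0.4765, 0.4007, 0.0205]
tool_rot: [0.646, 0.763, 0.001, 0.0]
force: [-1.0, -1.7, 6.2]
width: 0.0262
finger_force: 30.2
```

Run:
```python
from h import *
to([.4613,.0763,.18])
```

```text
t 10.35 pos [0.4765 0.4007 0.0205] tool dp cm [-31.72  -6.81 -16.  ] yaw a deg 99.51
```

Request:
step_arm(commands=[{"dp":[0,0,-2],"dr":[0,0,0],"grip":0},{"dp":[0,0,-4],"dr":[0,0,0],"grip":0},{"dp":[0,0,-4],"dr":[0,0,0],"grip":0},{"dp":[0,0,-4],"dr":[0,0,0],"grip":0},{"dp":[-3,-0.5,-2.5],"dr":[0,0,0],"grip":0},{"dp":[-4,-0.75,0],"dr":[0,0,0],"grip":0},{"dp":[-4,-0.75,0],"dr":[0,0,0],"grip":0},{"dp":[-4,-0.75,0],"dr":[0,0,0],"grip":0}])

```text
time: 11.15
tool_pos: [0.4731, 0.2464, 0.1843]
tool_rot: [0.646, 0.764, 0.001, 0.0]
force: [0.6, -0.2, -0.2]
width: 0.0258
finger_force: 30.0
```

Request:
step_arm(commands=[{"dp":[-4,-0.75,0],"dr":[0,0,0],"grip":0},{"dp":[-4,-0.75,0],"dr":[0,0,0],"grip":0},{"dp":[-4,-0.75,0],"dr":[0,0,0],"grip":0},{"dp":[-4,-0.75,0],"dr":[0,0,0],"grip":0},{"dp":[-3.7,-0.75,0],"dr":[0,0,0],"grip":0},{"dp":[-2,-0.3,0],"dr":[0,0,0],"grip":0},{"dp":[0,0,0],"dr":[0,0,0],"grip":0},{"dp":[0,0,0],"dr":[0,0,0],"grip":0}])

```text
time: 11.95
tool_pos: [0.4692, 0.0268, 0.1839]
tool_rot: [0.646, 0.763, 0.0, 0.0]
force: [0.4, -0.8, -1.6]
width: 0.026
finger_force: 30.0
```

```bash
cat >> h.py <<'E'
def tool(P): 
    p,M,s=pose(); return (P-p)@M
E
python3 - <<'E'
from h import *
ps=[pose()[0]]
p,d,W=wrist('w4'); X=W.reshape(-1,3)[d.ravel()>0]; ps.append(pose()[0])
T=tool(X)
q=(np.hypot(X[:,0]-.4613,X[:,1]-.0763)<.02)&(X[:,2]>.03)&(X[:,2]<.095)
print('bolt',q.sum(),X[q].mean(0).round(4))
for lo in (.074,.079):
  b=q&(X[:,2]>lo); print(lo,b.sum(),np.percentile(X[b],[5,50,95],0).round(4).tolist(), 'mean tool',T[b].mean(0).round(4))
b=(np.hypot(X[:,0]-.4613,X[:,1]-.0763)<.022)&(abs(X[:,2]-.016)<.0025); print('seat',b.sum(),np.percentile(X[b],[1,99],0).round(4).tolist() if b.any() else 0)
s=(abs(T[:,0])<.025)&(abs(T[:,1])<.025)&(T[:,2]<.02)&(T[:,2]>-.02)
print('held',s.sum(),np.percentile(T[s],[1,50,99],0).round(4).tolist())
print(ps,ctrl.state()['width'])
E
```

```text
bolt 291 [0.4609 0.0779 0.0705]
0.074 148 [[0.4572, 0.0725, 0.0743], [0.4611, 0.0769, 0.0781], [0.465, 0.0803, 0.0822]] mean tool [5.000e-02 1.000e-04 1.057e-01]
0.079 59 [[0.4587, 0.0738, 0.0792], [0.4612, 0.0762, 0.0811], [0.4636, 0.0784, 0.0824]] mean tool [0.0495 0.     0.1029]
seat 950 [[0.4444, 0.0595, 0.0138], [0.4779, 0.0931, 0.0175]]
held 5956 [[-0.0127, -0.0242, -0.0191], [0.0062, -0.0001, -0.0038], [0.0125, 0.0243, 0.0187]]
[array([0.46916457, 0.02682571, 0.18392887]), array([0.46921022, 0.02735542, 0.18388686])] 0.026315333676503797
```

View pics/w4.png

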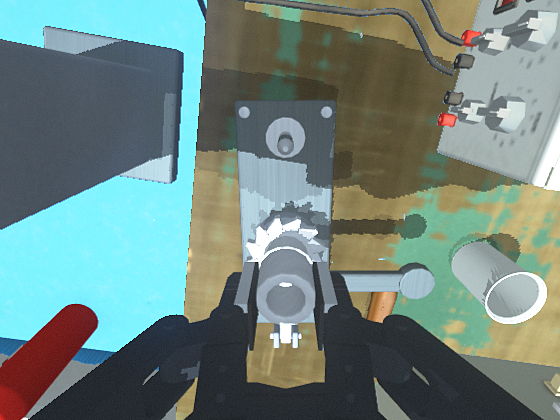

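```bash
cat >> h.py <<'E'
def held(name,rad,zr=(-.012,0)):
    c=cam('wrist'); d=np.load(name+'.npy'); X=cloud('wrist',d,c).reshape(-1,3)[d.ravel()>0]; T=tool(X)
    s=T[(abs(T[:,0])<.026)&(abs(T[:,1])<rad-.002)&(T[:,2]<.03)&(T[:,2]>-.015)]
    z=np.histogram(s[:,2],np.arange(-.015,.0301,.001)); k=z[0].argmax(); z0=z[1][k]+.0005
    q=s[abs(s[:,2]-z0)<.0015]
    print('held top z',z0.round(4),len(q),'x range',np.percentile(q[:,0],[1,99]).round(4),'y',np.percentile(q[:,1],[1,99]).round(4))
    m=q[abs(q[:,1])<.003]; print('x at y=0 strip',np.percentile(m[:,0],[2,98]).round(4)); return z0
E
python3 - <<'E'
from h import *
held('w4',.014)
E
```

```text
held top z -0.0055 1394 x range [-0.0134  0.0126] y [-0.0117  0.0118]
x at y=0 strip [-0.0137  0.0129]
```

Request:
step_arm(commands=[{"dp":[2.5,0,2],"dr":[0,0,0],"grip":0},{"dp":[2.5,0,2],"dr":[0,0,0],"grip":0},{"dp":[0,0,3],"dr":[0,0,0],"grip":0},{"dp":[0,0,0],"dr":[0,0,0],"grip":0},{"dp":[0,0,0.5],"dr":[0,0,0],"grip":0},{"dp":[0,0,0.5],"dr":[0,0,0],"grip":0},{"dp":[0,0,0.5],"dr":[0,0,0],"grip":0},{"dp":[0,0,0],"dr":[0,0,0],"grip":0}])

```text
time: 12.8
tool_pos: [0.461, 0.076, 0.0987]
tool_rot: [0.646, 0.763, 0.0, 0.0]
force: [-0.0, -0.8, -1.2]
width: 0.0261
finger_force: 30.0
```

Request:
step_arm(commands=[{"dp":[0,0,0.8],"dr":[0,0,0],"grip":0},{"dp":[0,0,1],"dr":[0,0,0],"grip":0},{"dp":[0,0,1],"dr":[0,0,0],"grip":0},{"dp":[0,0,1],"dr":[0,0,0],"grip":0},{"dp":[0,0,1],"dr":[0,0,0],"grip":0},{"dp":[0,0,0.8],"dr":[0,0,0],"grip":0},{"dp":[0,0,0.3],"dr":[0,0,0],"grip":0},{"dp":[0,0,0],"dr":[0,0,0],"grip":0}])

```text
time: 13.6
tool_pos: [0.4604, 0.0761, 0.0391]
tool_rot: [0.646, 0.763, -0.0, -0.0]
force: [0.2, -0.8, -1.9]
width: 0.0262
finger_force: 30.0
```

Lower the last 2 mm, release to a modest opening, rise, and go off for the washer's look.

Request:
step_arm(commands=[{"dp":[0,0,0.15],"dr":[0,0,0],"grip":0},{"dp":[0,0,0.1],"dr":[0,0,0],"grip":0},{"dp":[0,0,0],"dr":[0,0,0],"grip":0},{"dp":[0,0,0],"dr":[0,0,0],"grip":0.6},{"dp":[0,0,0],"dr":[0,0,0],"grip":0.6},{"dp":[0,0,0],"dr":[0,0,0],"grip":0.6}])

```text
time: 14.2
tool_pos: [0.4611, 0.0762, 0.0374]
tool_rot: [0.646, 0.763, 0.0, 0.0]
force: [0.3, -0.1, 0.1]
width: 0.0514
finger_force: 0.0
```

Request:
step_arm(commands=[{"dp":[0,0,-2],"dr":[0,0,0],"grip":0.6},{"dp":[0,0,-4],"dr":[0,0,0],"grip":0.6},{"dp":[0,0,-4],"dr":[0,0,0],"grip":0.6},{"dp":[-2,0,-4],"dr":[0,0,0],"grip":0.8},{"dp":[-3,0,-2],"dr":[0,0,0],"grip":0.8},{"dp":[0,0,0],"dr":[0,0,0],"grip":0.8},{"dp":[0,0,0],"dr":[0,0,0],"grip":0.8}])

```text
time: 14.9
tool_pos: [0.4693, 0.0266, 0.1974]
tool_rot: [0.647, 0.763, 0.001, 0.0]
force: [-0.6, 0.4, 0.1]
width: 0.0682
finger_force: 0.0
```

Run:
```python
from h import *
g=ring('w5',(.4612,.0762),.042,.014,.003)
to([.490,-.315,.2])
```

```text
w5 circle [0.4617 0.0753] r mm 13.8 mid [0.4618 0.0756 0.0413] mean [0.4616 0.0763 0.0415] 495
t 14.95 pos [0.4684 0.027  0.1965] tool dp cm [-34.09  -3.51  -0.36] yaw a deg 99.48
```

Request:
step_arm(commands=[{"dp":[-4.2,-0.4,0],"dr":[0,0,0],"grip":1},{"dp":[-4.2,-0.4,0],"dr":[0,0,0],"grip":1},{"dp":[-4.2,-0.4,0],"dr":[0,0,0],"grip":1},{"dp":[-4.2,-0.4,0],"dr":[0,0,0],"grip":1},{"dp":[-4.2,-0.4,0],"dr":[0,0,0],"grip":1},{"dp":[-4.2,-0.4,0],"dr":[0,0,0],"grip":1},{"dp":[-4.2,-0.4,0],"dr":[0,0,0],"grip":1},{"dp":[-4.2,-0.4,0],"dr":[0,0,0],"grip":1}])

```text
time: 15.75
tool_pos: [0.4924, -0.3099, 0.1952]
tool_rot: [0.646, 0.764, 0.0, -0.002]
force: [0.9, -0.2, -0.5]
width: 0.0853
finger_force: 0.0
```

Request:
step_arm(commands=[{"dp":[-4,-0.3,0],"dr":[0,0,0],"grip":1},{"dp":[0,0,0],"dr":[0,0,0],"grip":1},{"dp":[0,0,0],"dr":[0,0,0],"grip":1}])

```text
time: 16.05
tool_pos: [0.496, -0.349, 0.195]
tool_rot: [0.646, 0.763, 0.0, -0.002]
force: [-0.2, 0.5, 0.4]
width: 0.0854
finger_force: 0.0
```

Run:
```python
from h import *
g=ring('w6',(.490,-.316),.008,.02,.003); to([*g,.016])
for r in ctrl.find_in('washer','wrist')[:2]: print(r['score'],np.array(r['rect'])*[560,420,560,420])
```

```text
w6 circle [ 0.4917 -0.3168] r mm 19.9 mid [ 0.4916 -0.3165  0.0076] mean [ 0.4916 -0.3161  0.0077] 1062
t 16.1 pos [ 0.496  -0.3482  0.1954] tool dp cm [ 3.11  0.13 17.95] yaw a deg 99.55
```

Request:
step_arm(commands=[{"dp":[1.6,0.1,4],"dr":[0,0,0],"grip":0.6},{"dp":[1.5,0.05,4],"dr":[0,0,0],"grip":0.6},{"dp":[0,0,4],"dr":[0,0,0],"grip":0.6},{"dp":[0,0,3],"dr":[0,0,0],"grip":0.6},{"dp":[0,0,2],"dr":[0,0,0],"grip":0.6},{"dp":[0,0,0.8],"dr":[0,0,0],"grip":0.6},{"dp":[0,0,0.3],"dr":[0,0,0],"grip":0.6},{"dp":[0,0,0],"dr":[0,0,0],"grip":0.6}])

```text
time: 16.95
tool_pos: [0.4935, -0.3185, 0.0168]
tool_rot: [0.646, 0.764, 0.0, 0.0]
force: [-0.1, 0.5, 0.1]
width: 0.0511
finger_force: 0.0
```

Run:
```python
from h import *
p,d,W=wrist('w7'); X=W.reshape(-1,3)[d.ravel()>0]; T=tool(X)
# finger tips near pads
s=T[(abs(T[:,0])<.012)&(abs(T[:,1])>.022)&(abs(T[:,1])<.034)]
print('tool z hist',np.histogram(s[:,2],np.arange(-.04,.024,.004)))
to([.4916,-.3166,.013]); print(ctrl.state()['force'])
```

```text
tool z hist (array([ 245,  128,  154,  859,  442,  412,  366,  354,  320,  285,  282,
        228,   93,    0, 1111]), array([-4.00000000e-02, -3.60000000e-02, -3.20000000e-02, -2.80000000e-02,
       -2.40000000e-02, -2.00000000e-02, -1.60000000e-02, -1.20000000e-02,
       -8.00000000e-03, -4.00000000e-03, -3.46944695e-17,  4.00000000e-03,
        8.00000000e-03,  1.20000000e-02,  1.60000000e-02,  2.00000000e-02]))
t 17.0 pos [ 0.4939 -0.319   0.0173] tool dp cm [ 0.27 -0.19  0.42] yaw a deg 99.55
[-0.60024554 -0.55726557  0.56214605]
```

Request:
step_arm(commands=[{"dp":[0.25,-0.18,0.15],"dr":[0,0,0],"grip":0.55},{"dp":[0,0,0.2],"dr":[0,0,0],"grip":0.53},{"dp":[0,0,0],"dr":[0,0,0],"grip":0.53},{"dp":[0,0,0],"dr":[0,0,0],"grip":0},{"dp":[0,0,0],"dr":[0,0,0],"grip":0},{"dp":[0,0,0],"dr":[0,0,0],"grip":0},{"dp":[0,0,0],"dr":[0,0,0],"grip":0}])

```text
time: 17.7
tool_pos: [0.4909, -0.3169, 0.0132]
tool_rot: [0.646, 0.763, 0.0, 0.0]
force: [-2.4, 0.6, 5.5]
width: 0.0377
finger_force: 30.2
```

Request:
step_arm(commands=[{"dp":[0,0,-1],"dr":[0,0,0],"grip":0},{"dp":[0,0,-3],"dr":[0,0,0],"grip":0},{"dp":[0,0,-4],"dr":[0,0,0],"grip":0},{"dp":[0,0,-4],"dr":[0,0,0],"grip":0},{"dp":[0,0,-4],"dr":[0,0,0],"grip":0},{"dp":[2.25,0.2,-2],"dr":[0,0,0],"grip":0},{"dp":[4,0.4,0],"dr":[0,0,0],"grip":0},{"dp":[4,0.4,0],"dr":[0,0,0],"grip":0}])

```text
time: 18.5
tool_pos: [0.4844, -0.2138, 0.1941]
tool_rot: [0.647, 0.763, 0.001, 0.001]
force: [1.0, 1.2, -0.1]
width: 0.0376
finger_force: 30.5
```

Request:
step_arm(commands=[{"dp":[4,0.4,0],"dr":[0,0,0],"grip":0},{"dp":[4,0.4,0],"dr":[0,0,0],"grip":0},{"dp":[4,0.4,0],"dr":[0,0,0],"grip":0},{"dp":[4,0.4,0],"dr":[0,0,0],"grip":0},{"dp":[4,0.5,0],"dr":[0,0,0],"grip":0},{"dp":[4,0.4,0],"dr":[0,0,0],"grip":0},{"dp":[0,0,0],"dr":[0,0,0],"grip":0},{"dp":[0,0,0],"dr":[0,0,0],"grip":0}])

```text
time: 19.3
tool_pos: [0.4687, 0.0275, 0.1929]
tool_rot: [0.645, 0.764, -0.0, 0.0]
force: [0.1, -0.1, -0.2]
width: 0.0378
finger_force: 30.5
```

```bash
cat >> h.py <<'E'
def bolt(name):
    p,d,W=wrist(name); X=W.reshape(-1,3)[d.ravel()>0]; T=tool(X)
    q=(np.hypot(X[:,0]-.4613,X[:,1]-.0763)<.012)&(X[:,2]>.077)&(X[:,2]<.09)
    print('tip',q.sum(),X[q].mean(0).round(4),'tool',T[q].mean(0).round(4))
    to([.4612,.0762,.1])
E
python3 - <<'E'
from h import *
bolt('w8'); held('w8',.020)
E
```

```text
tip 82 [0.4611 0.0764 0.0798] tool [0.0504 0.0006 0.113 ]
t 19.35 pos [0.4688 0.0267 0.1929] tool dp cm [5.02 0.07 9.28] yaw a deg 99.55
held top z 0.0055 3662 x range [-0.0178  0.019 ] y [-0.0173  0.0175]
x at y=0 strip [-0.0185  0.0194]
```

View pics/w8.png

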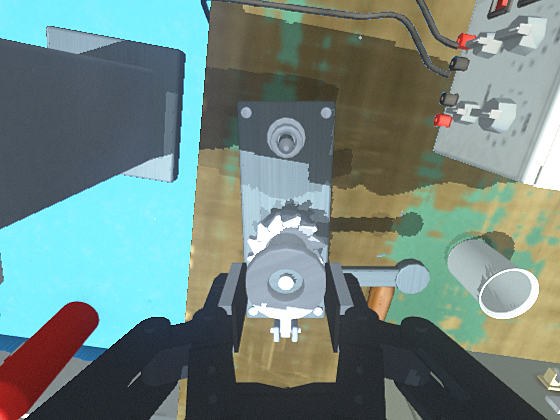

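Request:
step_arm(commands=[{"dp":[2.5,0.05,2.4],"dr":[0,0,0],"grip":0},{"dp":[2.47,0,3],"dr":[0,0,0],"grip":0},{"dp":[0,0,3],"dr":[0,0,0],"grip":0},{"dp":[0,0,0],"dr":[0,0,0],"grip":0},{"dp":[0,0,0.6],"dr":[0,0,0],"grip":0},{"dp":[0,0,0.6],"dr":[0,0,0],"grip":0},{"dp":[0,0,0.6],"dr":[0,0,0],"grip":0},{"dp":[0,0,0],"dr":[0,0,0],"grip":0}])

```text
time: 20.15
tool_pos: [0.4612, 0.0755, 0.0906]
tool_rot: [0.646, 0.763, -0.0, 0.0]
force: [-0.3, 0.2, -0.2]
width: 0.0376
finger_force: 30.6
```

Request:
step_arm(commands=[{"dp":[0,0,0.8],"dr":[0,0,0],"grip":0},{"dp":[0,0,1],"dr":[0,0,0],"grip":0},{"dp":[0,0,0.9],"dr":[0,0,0],"grip":0},{"dp":[0,0,0.4],"dr":[0,0,0],"grip":0},{"dp":[0,0,0.2],"dr":[0,0,0],"grip":0},{"dp":[0,0,0.1],"dr":[0,0,0],"grip":0},{"dp":[0,0,0],"dr":[0,0,0],"grip":0}])

```text
time: 20.85
tool_pos: [0.4612, 0.076, 0.0566]
tool_rot: [0.646, 0.763, 0.0, 0.0]
force: [1.1, -0.0, -0.6]
width: 0.038
finger_force: 30.6
```

Request:
step_arm(commands=[{"dp":[0,0,0.1],"dr":[0,0,0],"grip":0},{"dp":[0,0,0],"dr":[0,0,0],"grip":0},{"dp":[0,0,0],"dr":[0,0,0],"grip":0.65},{"dp":[0,0,0],"dr":[0,0,0],"grip":0.65},{"dp":[0,0,0],"dr":[0,0,0],"grip":0.65}])

```text
time: 21.35
tool_pos: [0.4612, 0.0759, 0.0558]
tool_rot: [0.646, 0.763, 0.0, 0.0]
force: [-0.6, 0.4, -0.9]
width: 0.0554
finger_force: 0.0
```

Request:
step_arm(commands=[{"dp":[0,0,-2],"dr":[0,0,0],"grip":0.65},{"dp":[0,0,-4],"dr":[0,0,0],"grip":0.65},{"dp":[0,0,-4],"dr":[0,0,0],"grip":0.65},{"dp":[-2,0,-4],"dr":[0,0,0],"grip":0.8},{"dp":[-3,0,0],"dr":[0,0,0],"grip":0.8},{"dp":[0,0,0],"dr":[0,0,0],"grip":0.8},{"dp":[0,0,0],"dr":[0,0,0],"grip":0.8}])

```text
time: 22.05
tool_pos: [0.4691, 0.0263, 0.1956]
tool_rot: [0.647, 0.763, 0.0, -0.0]
force: [0.4, 0.1, 0.0]
width: 0.0687
finger_force: 0.0
```

Run:
```python
from h import *
g=ring('w9',(.4612,.0762),.050,.020,.003)
to([.5,.268,.2])
```

```text
w9 circle [0.4615 0.076 ] r mm 19.9 mid [0.4615 0.0762 0.0496] mean [0.4614 0.0767 0.0497] 1453
t 22.1 pos [0.4687 0.0267 0.1952] tool dp cm [23.28  7.06 -0.48] yaw a deg 99.49
```

Request:
step_arm(commands=[{"dp":[3.9,1.4,0],"dr":[0,0,0],"grip":0.8},{"dp":[3.9,1.4,0],"dr":[0,0,0],"grip":0.8},{"dp":[3.9,1.4,0],"dr":[0,0,0],"grip":0.8},{"dp":[3.9,1.4,0],"dr":[0,0,0],"grip":0.8},{"dp":[3.9,1.4,0],"dr":[0,0,0],"grip":0.8},{"dp":[0,0,0],"dr":[0,0,0],"grip":0.8},{"dp":[0,0,0],"dr":[0,0,0],"grip":0.8}])

```text
time: 22.8
tool_pos: [0.5049, 0.2317, 0.1944]
tool_rot: [0.645, 0.764, -0.001, -0.001]
force: [0.1, 0.3, 0.1]
width: 0.0683
finger_force: 0.0
```

Run:
```python
from h import *
g=ring('w10',(.5,.268),.020,.013,.003); to([*g,.02])
```

```text
w10 circle [0.5045 0.2681] r mm 12.9 mid [0.5046 0.2684 0.0195] mean [0.5046 0.2686 0.0196] 353
t 22.85 pos [0.5049 0.2306 0.1946] tool dp cm [ 3.71  0.64 17.45] yaw a deg 99.6
```

View pics/w10.png

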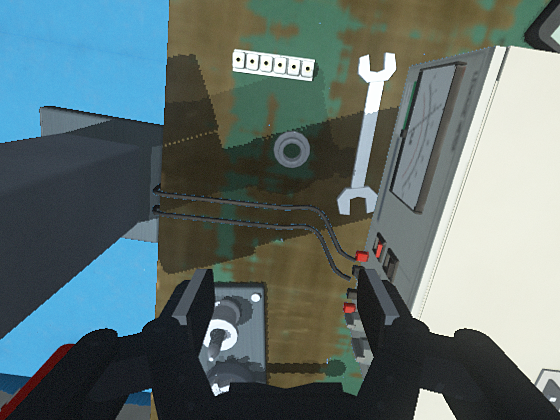

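Request:
step_arm(commands=[{"dp":[1.85,0.3,4],"dr":[0,0,0],"grip":0.6},{"dp":[1.85,0.3,4],"dr":[0,0,0],"grip":0.6},{"dp":[0,0,4],"dr":[0,0,0],"grip":0.6},{"dp":[0,0,3],"dr":[0,0,0],"grip":0.6},{"dp":[0,0,1.5],"dr":[0,0,0],"grip":0.6},{"dp":[0,0,0.8],"dr":[0,0,0],"grip":0.6},{"dp":[0,0,0],"dr":[0,0,0],"grip":0.6},{"dp":[0,0,0],"dr":[0,0,0],"grip":0.6}])

```text
time: 23.65
tool_pos: [0.5065, 0.2677, 0.0235]
tool_rot: [0.646, 0.763, 0.001, 0.0]
force: [-0.2, 0.5, -0.8]
width: 0.051
finger_force: 0.0
```

Run:
```python
from h import *
to([.5046,.2684,.021]); ctrl.capture('wrist'); to([.5046,.2684,.021])
```

```text
t 23.65 pos [0.5065 0.2677 0.0235] tool dp cm [ 0.1  -0.18  0.25] yaw a deg 99.46
t 23.7 pos [0.5069 0.268  0.0239] tool dp cm [ 0.07 -0.22  0.29] yaw a deg 99.47
```

Request:
step_arm(commands=[{"dp":[0.08,-0.2,0.25],"dr":[0,0,0],"grip":0.5},{"dp":[0,0,0],"dr":[0,0,0],"grip":0.5},{"dp":[0,0,0],"dr":[0,0,0],"grip":0},{"dp":[0,0,0],"dr":[0,0,0],"grip":0},{"dp":[0,0,0],"dr":[0,0,0],"grip":0},{"dp":[0,0,0],"dr":[0,0,0],"grip":0}])

```text
time: 24.3
tool_pos: [0.5041, 0.2686, 0.0207]
tool_rot: [0.646, 0.763, 0.0, 0.0]
force: [-1.3, -1.0, 5.5]
width: 0.0243
finger_force: 30.1
```

Request:
step_arm(commands=[{"dp":[0,0,-1],"dr":[0,0,0],"grip":0},{"dp":[0,0,-3],"dr":[0,0,0],"grip":0},{"dp":[0,0,-4],"dr":[0,0,0],"grip":0},{"dp":[0,0,-4],"dr":[0,0,0],"grip":0},{"dp":[0,0,-4],"dr":[0,0,0],"grip":0},{"dp":[-2.3,-1,-1],"dr":[0,0,0],"grip":0},{"dp":[-4,-1.3,0],"dr":[0,0,0],"grip":0},{"dp":[-4,-1.3,0],"dr":[0,0,0],"grip":0}])

```text
time: 25.1
tool_pos: [0.4855, 0.1603, 0.1911]
tool_rot: [0.645, 0.764, 0.001, 0.001]
force: [0.2, -1.0, -1.1]
width: 0.0242
finger_force: 29.7
```

Request:
step_arm(commands=[{"dp":[-4,-1.3,0],"dr":[0,0,0],"grip":0},{"dp":[-4,-1.3,0],"dr":[0,0,0],"grip":0},{"dp":[-3,-1.2,0],"dr":[0,0,0],"grip":0},{"dp":[-2,0,0],"dr":[0,0,0],"grip":0},{"dp":[0,0,0],"dr":[0,0,0],"grip":0},{"dp":[0,0,0],"dr":[0,0,0],"grip":0}])

```text
time: 25.7
tool_pos: [0.4693, 0.0263, 0.1903]
tool_rot: [0.646, 0.763, 0.0, -0.0]
force: [-0.1, -0.5, -1.3]
width: 0.0242
finger_force: 29.7
```

Run:
```python
from h import *
bolt('w11'); held('w11',.013)
```

```text
tip 82 [0.461  0.0763 0.08  ] tool [0.0501 0.     0.1103]
t 25.75 pos [0.4693 0.0268 0.1903] tool dp cm [5.   0.01 9.03] yaw a deg 99.51
held top z 0.0015 1118 x range [-0.0124  0.0121] y [-0.0109  0.0108]
x at y=0 strip [-0.0127  0.0124]
```

Request:
step_arm(commands=[{"dp":[2.5,0,2.5],"dr":[0,0,0],"grip":0},{"dp":[2.5,0,3],"dr":[0,0,0],"grip":0},{"dp":[0,0,2.5],"dr":[0,0,0],"grip":0},{"dp":[0,0,0],"dr":[0,0,0],"grip":0},{"dp":[0,0,0.5],"dr":[0,0,0],"grip":0},{"dp":[0,0,0.5],"dr":[0,0,0],"grip":0},{"dp":[0,0,0.5],"dr":[0,0,0],"grip":0},{"dp":[0,0,0],"dr":[0,0,0],"grip":0}])

```text
time: 26.55
tool_pos: [0.4612, 0.0755, 0.0952]
tool_rot: [0.646, 0.763, 0.0, 0.0]
force: [0.6, 0.3, -0.7]
width: 0.024
finger_force: 29.7
```

Request:
step_arm(commands=[{"dp":[0,0,0.6],"dr":[0,0,0],"grip":0},{"dp":[0,0,0.6],"dr":[0,0,0],"grip":0},{"dp":[0,0,0.6],"dr":[0,0,0],"grip":0},{"dp":[0,0,0.3],"dr":[0,0,0],"grip":0},{"dp":[0,0,0],"dr":[0,0,0],"grip":0}])

```text
time: 27.05
tool_pos: [0.4605, 0.0756, 0.0735]
tool_rot: [0.646, 0.763, -0.001, -0.0]
force: [-1.3, 0.8, -0.4]
width: 0.0238
finger_force: 29.7
```

Request:
step_arm(commands=[{"dp":[0,0,0.15],"dr":[0,0,0],"grip":0},{"dp":[0,0,0.1],"dr":[0,0,0],"grip":0},{"dp":[0,0,0],"dr":[0,0,0],"grip":0},{"dp":[0,0,0],"dr":[0,0,0],"grip":0.5},{"dp":[0,0,0],"dr":[0,0,0],"grip":0.6},{"dp":[0,0,0],"dr":[0,0,0],"grip":0.6},{"dp":[0,0,0],"dr":[0,0,0],"grip":0.6}])

```text
time: 27.75
tool_pos: [0.4612, 0.0757, 0.0718]
tool_rot: [0.646, 0.763, 0.0, 0.0]
force: [0.2, 0.6, -0.6]
width: 0.0513
finger_force: 0.0
```

Request:
step_arm(commands=[{"dp":[0,0,-1],"dr":[0,0,0],"grip":0.6},{"dp":[0,0,-4],"dr":[0,0,0],"grip":0.6},{"dp":[0,0,-4],"dr":[0,0,0],"grip":0.6},{"dp":[-2,0,-4],"dr":[0,0,0],"grip":0.8},{"dp":[-3,0,0],"dr":[0,0,0],"grip":0.8},{"dp":[0,0,0],"dr":[0,0,0],"grip":0.8},{"dp":[0,0,0],"dr":[0,0,0],"grip":0.8}])

```text
time: 28.45
tool_pos: [0.4692, 0.0261, 0.2022]
tool_rot: [0.647, 0.763, 0.0, -0.0]
force: [0.4, 0.5, 0.3]
width: 0.0685
finger_force: 0.0
```

Run:
```python
from h import *
g=ring('w12',(.4612,.0762),.070,.013,.003)
ring('w13',(.4612,.0762),.055,.018,.002)
p=cv2.imread('pics/w13.png'); cv2.imwrite('pics/fin.png',p)
X=cloud('scene',ctrl.capture('scene')[1]).reshape(-1,3)
Rz=np.array([[np.cos(.1623),np.sin(.1623)],[-np.sin(.1623),np.cos(.1623)]]);F=(X[:,:2]-[.4775,-.0224])@Rz.T
q=(abs(F[:,0])<.012)&(F[:,1]>-.075)&(F[:,1]<-.035)&(X[:,2]>.08)&(X[:,2]<.1);print('tab',q.sum(),F[q].mean(0)*1000,X[q,2].max())
```

```text
w12 circle [0.4616 0.0753] r mm 12.9 mid [0.4616 0.0752 0.07  ] mean [0.4615 0.0758 0.0696] 519
w13 circle [0.4616 0.0754] r mm 17.7 mid [0.4617 0.0754 0.0548] mean [0.4612 0.0779 0.0546] 577
tab 17 [ -0.35696828 -51.14837087] 0.08925454487532318
```

View pics/fin.png

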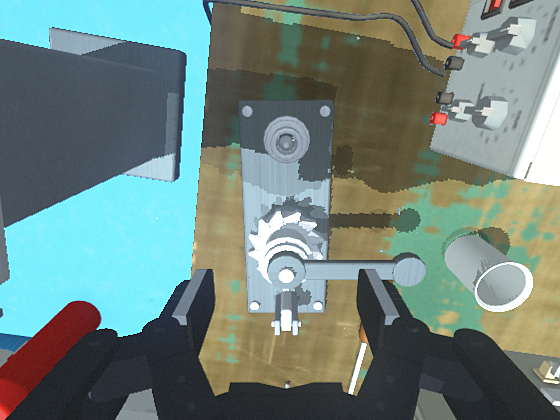

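The stack sits on the bolt at px (287,138): bushing top at 70 mm and flange at 55 mm, as expected. The arm points off along +x and the pawl is down.

```bash
python3 -c "
from station import ctrl
print(ctrl.job_done())"
```

```text
the job is handed in; nothing more can be done
None
```

The job is done and handed in: the swing arm is off the bolt, the pawl is back down, and the spacer, washer and bushing (flange down) were each measured fully seated on the bolt, in that order.

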